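# Prop the drying box's lid half open

### The arm

A 6-joint arm with a two-finger parallel gripper is mounted at the origin on a cart in front of the work surface, level with it; the furniture and walls round the work are solid. World frame = base frame: x ahead of the robot, y to its left, z up, the work surface at z = 0. Lengths are in mm, angles in rad, forces in N, time in s.
With the tool pointing down it reaches from about 275 to 1000 mm from the base axis. Payload 8.4 kg.
Tool frame: the origin (TCP) lies at the very end of the fingers, on their centre line; the grasp point (between the pads) lies 19 mm behind it (r.tcp_to_grasp is the distance from the TCP to the grasp point, in mm); z points along the fingers, y is the line along which they close (so a half turn about z gives the same grasp; the last joint's range is limited). The gripper opens to 85 mm and grips with 20 to 120 N. Pads are 22 mm wide; open, the fingers measure 114 mm over their backs; the gripper's body (76 mm by 85 mm) begins 54 mm behind the grasp point. The pads swing forward as they close: fully open they stand 13 mm farther back than shut.
Start: joints at [1.198, 0.353, 1.633, -0, 1.155, -0.002], TCP at [226.474, 582.527, 231.281] pointing down, gripper open.
Joint ranges: [-2.63, 2.63], [-0.92, 2.1], [0.06, 2.66], [-1.3, 4.44], [0, 2.69], [-3.02, 3.02]. Speed limits (rad/s): [2.22, 2.22, 2.79, 3.14, 3.14, 3.14].

### API

Orientations are given as [roll, pitch, yaw] about the fixed x, y, z axes, in that order (R = Rz(yaw) Ry(pitch) Rx(roll)).
In Python, from rig import r gives the robot as it stands. The module is installed in compiled form; this text tells all that it offers.
- The arm moves only by the tool play_rows, never from a script. Its argument "rows" is a list of rows, each an object with "dp": the shift along the tool's x, y, z in units of 40 mm (1.0 is 40 mm), a list of three; "turn": the turn, a rotation vector about the tool's x, y, z in units of 6 degrees (1.0 is 6 degrees), a list of three; "fingers": the closure, from 0 (fully open) to 1 (shut). In form: [{"dp": [tx, ty, tz], "turn": [wx, wy, wz], "fingers": fingers}, ...]. A call has 1 to 5 rows; each row shifts and turns the commanded pose from where the row before left it, along the tool's axes as they then stand; what a row does not reach is not made up. A row lasts 1/12 s, in which the tool goes at most 41.7 mm and 7.16 degrees, less where a joint would pass 70% of its speed; a pose out of reach is approached as far as the arm can. A call is refused whole if a number of a shift passes 1 or a number of a turn 1, either way. A call with a gripper value outside its range is refused whole. The fingers move at their own pace and stop on an object; "force" is the grip in N (left out, the last holds). Time passes only in rows, so rows that do not move let the fingers close. It gives the time, the measured TCP pose, the force, the opening and the grip force at its end, in the units of the state.
- r.sense(): the state, without advancing time (a new reading comes with each control period).
- r.grab_frame(name): name is "scene" or "top" or "wrist"; returns a dict with "pixels" (480x640x3 uint8, red, green, blue), "fx", "fy", "cx", "cy" (pixels), "pose" (4x4, takes a point from camera to world coordinates). Camera axes: x right, y down, z forward; pixel columns grow to the right and rows downward; lengths in mm; the calibration is good to about 2 mm. A picture is of the moment at which its call begins. There is no depth.
- r.sign_off(): hands the job in; it is judged then, once.
The state is a dict: "clock": time; "qpos": joint angles; "qvel": joint speeds; "joint_efforts": joint torques, N m; "eef_pos": TCP position; "tcp_rot": TCP orientation; "contact_force": force on the tool from outside, world axes, zero at the start; "wrist_torque": the same for the moment, N m; "opening": opening from 0.0 (shut) to 1.0 (fully open); "grasp_force": force on a finger pad.
Only numpy, scipy, OpenCV 4.12 (cv2) and the standard library are available. Lean on these libraries where they do the work, as an engineer would, in place of code of your own. Each camera call takes 0.05 s, during which the arm holds its last target. There are 200 camera calls.

### The job

The lid of the white drying box is thrown right back. Swing the steel prop rod up out of its clip on the side of the box, then bring the blue lid forward and lower it gently onto the rod, so that the rod's black tip sits in the lid's V-shaped slot and the lid rests on it, half open. Let go of everything, never let the lid drop, and leave the dish in the box and the glassware beside it alone.

Things in the scene. Friction and masses are not known exactly. Their poses are not given: they have to be found in the camera images.
- drying_box: White open box, 180 x 200 x 75 mm (x, y, z), walls 6 mm, fixed to the worktop. Origin: centre of its underside; x points from its front to the lid's hinge at the far rim, y to its left, z up. The prop rod is on its right (-y) side, in a black open-topped clip whose floor holds the rod 50 mm above the worktop.
- lid_hinge (a point): Midpoint of the lid's hinge axis, which runs along the box's y; 93 mm behind the box's centre and 79 mm above the worktop.
- rod_pivot (a point): Point on the rod's pivot axis (along the box's y) at the rod's centre line: 85 mm in front of the box's centre, 118 mm to its right, 50 mm above the worktop.
- lid (a joint): Lid angle in rad: 0 shut, grows as it opens, stop at 1.80 (thrown back beyond upright). Starts at 1.70 to 1.80. The stiff hinge (0.08 N m) lets it stay between about 1.4 and 1.80; farther forward it falls shut by its weight (about 0.35 kg) unless held or propped. It rests in place on the rod at about 1.10.
- lid_tab (a point): Grip point of the flat yellow pull tab in the middle of the lid's free edge, 207 mm from the hinge axis. The tab lies in the lid's plane, is 8 mm thick, 44 mm wide along the box's y and stands 40 mm beyond the lid's 8 mm thick blue panel (204 mm wide). Site axes: x from the tab towards the hinge, y along the hinge, z out of the lid's upper side (its lower side faces the front of the box when it is thrown back).
- prop_rod (a joint): Prop rod angle in rad: 0 lying in the clip, pointing to the back of the box; grows as it swings up (tip up, then towards the front), stop at 1.9. Its stiff joint (0.08 N m) keeps it wherever it is left. The tip meets the lid's slot at about 0.96.
- rod_pin (a point): Grip point of the red pin that stands out from the rod to the box's right: 12 mm thick, 55 mm long, parallel to the box's y with a 16 mm end disc 4 mm thick; 125 mm from the rod's pivot axis. The point lies on the pin's axis 36 mm outside the rod's centre line; the free length runs from 32 mm nearer the rod to 21 mm farther out. The pin can turn in a grip as the rod swings.
- rod_tip (a point): Centre of the black ball, 12 mm thick, at the free end of the rod (8 mm thick steel), 183 mm from its pivot axis.
- lid_slot (a point): Where the ball's centre sits when it is fully home in the lid's slot: a steel V on a bracket at the lid's right edge, open to the lid's lower side, 140 mm from the hinge axis and 10 mm below the lid's middle plane. The floor of the V is 16 mm wide and its flanks flare at 45 degrees to a mouth about 44 mm wide along the lid; the flanks guide the ball in.
- dish: Petri dish, 90 mm across, 15 mm high, lying loose in the box. Origin: centre of its underside.
- flask: Conical flask with pink contents, 67 mm across, 108 mm high. Origin: centre of its underside.
- dropper: Small brown dropper bottle with a black cap, 34 mm across, 70 mm high. Origin: centre of its underside.
- beaker: Small glass beaker with blue contents, 48 x 56 mm, 58 mm high. Origin: centre of its underside.

How it is judged (in metres and radians):
On the way:
1. the prop rod is swung up out of its clip while the lid is still back (value of joint prop_rod above 0.6 rad and value of joint lid above 1.3 rad), for 0.2 s.
At the end, for the whole second after the job is handed in: The ball at the rod's tip is in the lid's slot (within 10 mm of fully home), the lid rests on it with some of its weight (more than 0.1 N), half open at 1.02 to 1.2 rad, and is still (distance between rod_tip and lid_slot below 0.01 m and contact force between prop_rod and lid above 0.1 N and value of joint lid between 1.02 and 1.2 rad and velocity of joint lid between -0.05 and 0.05 rad/s); the robot touches nothing.
It fails at once if the lid drops (it falls faster than 2 rad/s) (velocity of joint lid below -2 rad/s).
It fails at once if the dish in the box is shifted more than 30 mm (distance of dish from where it was at the start of the episode above 0.03 m).
It fails at once if the flask, dropper bottle or beaker is shifted more than 30 mm or tipped (distance of any of flask, dropper, beaker from where it was at the start of the episode above 0.03 m or angle between any of flask, dropper, beaker's own z axis and vertical above 0.4 rad).
It also fails if it takes over 54 s, if anything falls off the work surface, if the arm or the gripper's body presses on something with over 40 N, if the wrist force passes 120 N, or if a joint passes its speed limit or range.

## Working session

There is one attempt and no reset: what is moved stays moved. The work goes in short steps, Python scripts to look and compute and a tool call to move; the robot and the scene stay as the last step left them, time stands still between calls to the robot, and variables do not carry over. Pictures are saved under pics/ and viewed, at most 10 in all, crops included, and the job is handed in when it is done.

Besides the shell and the picture viewer there is one more tool, called after "Emit:" in YAML: its name, and indented under it one key for each argument. play_rows: Moves the arm, as the interface text tells. Its arguments: {"type":"object","properties":{"rows":{"type":"array"},"force":{"type":"number"}},"required":["rows"]}

```bash
mkdir -p pics
python3 - <<'E'
from rig import r
import cv2,pickle
for n in("scene","top"):
    f=r.grab_frame(n); pickle.dump(f,open(n+"0.pkl","wb")); cv2.imwrite(f"pics/{n}0.png",f["pixels"][:,:,::-1])
    print(n,f["fx"],f["cx"],f["cy"],f["pose"].round(3).tolist())
print(r.sense())
E
```

```text
scene 471.3162702310012 323.5182664703219 230.4324897899212 [[0.516, -0.626, 0.585, -100.263], [-0.856, -0.383, 0.347, -470.132], [0.007, -0.68, -0.733, 913.648], [0.0, 0.0, 0.0, 1.0]]
top 590.4472588319026 329.48545466233287 242.1396271685633 [[0.009, -0.978, 0.209, 246.596], [-1.0, -0.009, 0.0, -63.432], [0.002, -0.209, -0.978, 1539.808], [0.0, 0.0, 0.0, 1.0]]
{'clock': 0.1, 'qpos': array([ 1.19761853e+00,  3.53605168e-01,  1.63408338e+00,  4.16335622e-06,
        1.15518494e+00, -2.39322203e-03]), 'qvel': array([-1.05766022e-03, -2.32638708e-03, -7.19792669e-04, -7.82053856e-04,
        4.82612663e-05,  2.26995531e-04]), 'joint_efforts': array([ 2.70272667e-04, -6.06355619e+01, -3.42817461e+01, -1.37912075e-04,
        4.06712425e-03,  3.80972864e-06]), 'eef_pos': array([226.30188484, 582.12121314, 230.61022949]), 'tcp_rot': array([-3.14031183e+00, -6.87209034e-06,  2.77080640e+00]), 'contact_force': array([-0.04668728, -0.0837404 , -0.20485077]), 'wrist_torque': array([-0.02465098,  0.00185661,  0.01335354]), 'grasp_force': 0.0, 'opening': 0.9964152814978037}
```

View pics/scene0.png

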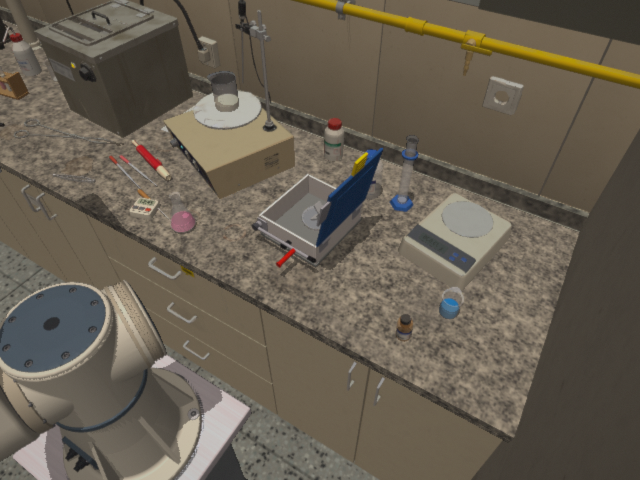

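View pics/top0.png

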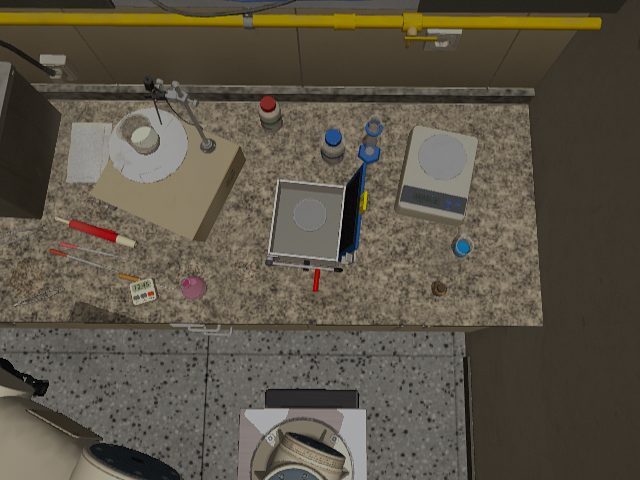

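The scene view shows the box near (310,220), its red pin at (285,258) and the lid's yellow tab at (360,163). In the top view the box spans about (270–350, 180–268), the pin is at (317,280) and the tab at (364,201). The hinge points to world -y and the rod side faces the robot.

Run:
```python
import cv2,pickle,numpy as np
a=pickle.load(open("top0.pkl","rb"))["pixels"][165:305,255:385,::-1]
b=pickle.load(open("scene0.pkl","rb"))["pixels"][140:275,245:390,::-1]
a=cv2.resize(a,(390*1,420),interpolation=cv2.INTER_CUBIC);b=cv2.resize(b,(408,380),interpolation=cv2.INTER_CUBIC)
c=np.zeros((420,798,3),np.uint8);c[:,:390]=a;c[:380,390:]=b
cv2.imwrite("pics/crop.png",c)
for n in("top","scene"):
    p=pickle.load(open(n+"0.pkl","rb"))["pixels"]; h=cv2.cvtColor(p,cv2.COLOR_RGB2HSV)
    for nm,lo,hi in(("red",(0,200,120),(6,255,255)),("yel",(24,180,150),(32,255,255)),("blue",(105,150,40),(120,255,255))):
        m=cv2.inRange(h,lo,hi);m[:130]=0 
        k,l,s,ce=cv2.connectedComponentsWithStats(m)
        for i in range(1,k):
            if s[i][4]>25:
                ys,xs=np.where(l==i);print(n,nm,s[i],ce[i].round(1),cv2.minAreaRect(np.c_[xs,ys].astype(np.float32)))
```

```text
top red [ 89 226  13  10  62] [ 94.5 230.6] ((94.9000015258789, 230.80001831054688), (11.700427055358887, 7.273237705230713), 18.434947967529297)
top red [313 269   7  23  89] [315.9 279.7] ((315.8846435546875, 279.9230651855469), (3.969111204147339, 22.20221710205078), 7.125016689300537)
top yel [363 191   4  19  53] [364.7 200.2] ((364.72540283203125, 200.0205078125), (2.7160723209381104, 18.197683334350586), 5.19442892074585)
top blue [325 130  16  16 204] [332.8 137.2] ((332.5, 137.5), (15.0, 15.0), 90.0)
top blue [366 130  16   6  40] [373.5 132.8] ((373.5, 132.5), (5.0, 15.0), 90.0)
top blue [338 144  42 117 627] [360.5 192.3] ((355.1072692871094, 202.54934692382812), (24.366477966308594, 119.70149230957031), 13.392498016357422)
scene red [277 249  18  17  86] [285.8 256.6] ((285.5000305175781, 256.5000305175781), (4.242640495300293, 21.21320343017578), 45.0)
scene yel [355 153  13  11  44] [360.8 158. ] ((360.7500305175781, 158.25001525878906), (2.8284268379211426, 14.849241256713867), 45.0)
scene blue [ 317  148   66   97 1453] [349.5 194.1] ((348.1593017578125, 194.86334228515625), (27.757719039916992, 115.25921630859375), 40.29214859008789)
scene blue [402 151  16   8  31] [408.7 156. ] ((408.9951171875, 155.35609436035156), (15.086095809936523, 6.0065016746521), 12.094757080078125)
scene blue [391 196  21  15 148] [400.9 204.6] ((400.856689453125, 203.6207733154297), (20.38726234436035, 12.667085647583008), 12.994616508483887)
```

View pics/crop.png

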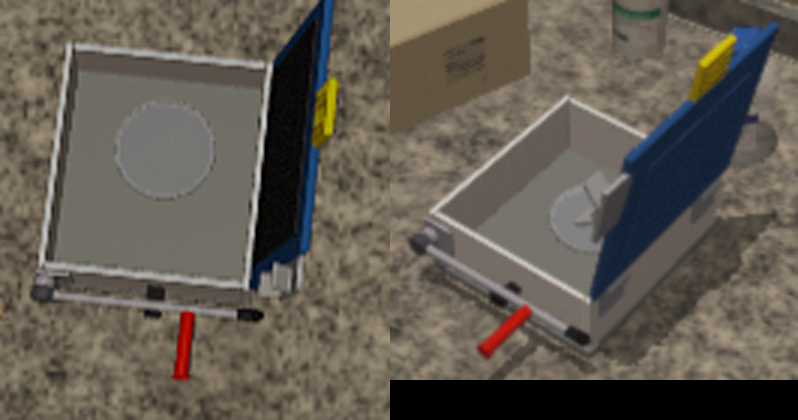

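The crop gives the outer rim corners in both views. The rod lies in the clip and the pin stands out towards the robot. I'll fit the box pose to the corners and check it against the pin and tab.

```bash
cat > h.py <<'E'
import numpy as np,pickle
from scipy.optimize import least_squares
def proj(f,P):
    T=np.linalg.inv(f["pose"]);p=T[:3,:3]@np.asarray(P,float)+T[:3,3]
    return np.array([f["fx"]*p[0]/p[2]+f["cx"],f["fy"]*p[1]/p[2]+f["cy"]])
def ray(f,u,z):
    d=f["pose"][:3,:3]@np.array([(u[0]-f["cx"])/f["fx"],(u[1]-f["cy"])/f["fy"],1]);o=f["pose"][:3,3]
    return o+d*(z-o[2])/d[2]
def B(q,P):
    c,s=np.cos(q[2]),np.sin(q[2]);return np.array([q[0]+c*P[0]-s*P[1],q[1]+s*P[0]+c*P[1],P[2]])
def lidpt(a,d,n,y=0): # d from hinge, n along lid upper normal
    return [93-d*np.cos(a)+n*np.sin(a),y,79+d*np.sin(a)+n*np.cos(a)]
def rodpt(a,d,y=-118): return [-85+d*np.cos(a),y,50+d*np.sin(a)]
E
python3 - <<'E'
from h import *
t=pickle.load(open("top0.pkl","rb"));s=pickle.load(open("scene0.pkl","rb"))
C={"fl":(-90,100,75),"fr":(-90,-100,75),"br":(90,-100,75),"bl":(90,100,75)}
ob=[]
for k,u in(("fl",(68,45)),("fr",(40,268)),("br",(247,286)),("bl",(270,66))):ob.append((t,C[k],((u[0]+.5)/3-.5+255,(u[1]+.5)/3-.5+165),k))
for k,u in(("fl",(178,97)),("fr",(40,212)),("br",(202,300))):ob.append((s,C[k],((u[0]+.5)/2.814-.5+245,(u[1]+.5)/2.814-.5+140),k))
ob.append((t,rodpt(0,125,-149),(315.9,279.7),"pin"));ob.append((s,rodpt(0,125,-149),(285.6,256.6),"pin"))
def R(o):
    return least_squares(lambda q:np.concatenate([proj(f,B(q,P))-u for f,P,u,_ in o]),[600,0,-1.6],x_scale=[10,10,.1],loss="soft_l1")
for o in(ob,[x for x in ob if x[0] is t],[x for x in ob if x[0] is s]): print(R(o).x)
q=R(ob).x
for f,P,u,k in ob: print(k,(proj(f,B(q,P))-u).round(1))
for a in(1.7,1.75,1.8): print(a,proj(t,B(q,lidpt(a,207,0))).round(1),proj(s,B(q,lidpt(a,207,0))).round(1))
print("pin",B(q,rodpt(0,125,-154)),"tab1.75",B(q,lidpt(1.75,207,0)))
E
```

```text
[620.01298935  -5.36902969  -1.66657015]
[618.78916524  -4.10477669  -1.66496734]
[621.66422678  -6.49377355  -1.6685687 ]
fl [-0.3 -1.3]
fr [-0.7 -0.4]
br [1.2 1. ]
bl [ 1.4 -1.3]
fl [-0.8 -1. ]
fr [-1.  -0.3]
br [-1.2  1.2]
pin [ 0.6 -0.2]
pin [0.4 0.7]
1.7 [357.7 201.1] [354.5 160.5]
1.75 [362.2 201.8] [358.5 162.9]
1.8 [366.7 202.5] [362.4 165.6]
pin [462.89364291 -30.45908696  50.        ] tab1.75 [ 607.5912742  -134.67067055  282.685091  ]
```

```bash
cat >> h.py <<'E'
from scipy.spatial.transform import Rotation as Ro
Q=np.array([620.0,-5.4,-1.6666])
def vec(v): return B(Q,v)-B(Q,[0,0,0])+np.array([0,0,0])
def frame(y,z):
    c,s=np.cos(Q[2]),np.sin(Q[2]);W=np.array([[c,-s,0],[s,c,0],[0,0,1.]])
    y=W@np.array(y,float);z=W@np.array(z,float);return np.c_[np.cross(y,z),y,z]
G=19
def pin(a,t=.25,y=-160,off=(0,0,0),back=0):
    R=frame([-1,0,0],[0,np.sin(t),-np.cos(t)]);return B(Q,np.add(rodpt(a,125,y),off))+R[:,2]*(G-back),R
def tab(a,d=209,back=0):
    n=np.array([np.sin(a),0,np.cos(a)]);R=frame(-n,[np.cos(a),0,-np.sin(a)])
    return B(Q,lidpt(a,d,0))+R[:,2]*(G-back),R
def start():
    from rig import r
    s=r.sense();return np.array(s["eef_pos"]),Ro.from_euler("xyz",s["tcp_rot"]).as_matrix(),s
def plan(wps,dec=2):
    """wps: list of (p,R,nrows); prints rows"""
    p,R,s=start();i=0
    for P,T,n in wps:
        for k in range(n,0,-1):
            dp=(R.T@(P-p)/k/40).round(dec);w=(np.degrees(Ro.from_matrix(R.T@T).as_rotvec())/k/6).round(dec)
            print(i//5,dp.tolist(),w.tolist(),"" if abs(dp).max()<=1 and abs(w).max()<=1 else "BIG");i+=1
            p=p+R@(dp*40);R=R@Ro.from_rotvec(np.radians(w*6)).as_matrix()
E
python3 - <<'E'
from h import *
p,R,_=start();P,T=pin(0,back=130);print(P,pin(0)[0])
plan([(P+[0,0,40],T,20)],1)
E
```

```text
[429.57150983 -27.2845012  157.54927881] [461.58653809 -30.36107689  31.59066399]
0 [-0.5, -0.6, 0.0] [-0.0, -0.1, -0.1] 
0 [-0.5, -0.6, 0.0] [-0.0, -0.1, -0.1] 
0 [-0.5, -0.6, 0.1] [-0.0, -0.1, -0.1] 
0 [-0.5, -0.6, 0.1] [-0.0, -0.1, -0.1] 
0 [-0.5, -0.6, 0.1] [-0.0, -0.1, -0.1] 
1 [-0.5, -0.7, 0.1] [-0.0, -0.1, -0.1] 
1 [-0.5, -0.7, 0.1] [-0.0, -0.1, -0.1] 
1 [-0.5, -0.7, 0.1] [-0.0, -0.1, -0.1] 
1 [-0.4, -0.7, 0.1] [-0.0, -0.1, -0.1] 
1 [-0.4, -0.7, 0.1] [-0.0, -0.1, -0.2] 
2 [-0.4, -0.7, 0.1] [-0.0, -0.1, -0.1] 
2 [-0.4, -0.7, 0.1] [-0.0, -0.1, -0.2] 
2 [-0.4, -0.7, 0.1] [-0.0, -0.1, -0.1] 
2 [-0.4, -0.7, 0.1] [-0.0, -0.2, -0.2] 
2 [-0.4, -0.7, 0.1] [-0.1, -0.2, -0.1] 
3 [-0.4, -0.7, 0.1] [-0.0, -0.1, -0.2] 
3 [-0.4, -0.7, 0.1] [-0.1, -0.2, -0.1] 
3 [-0.4, -0.7, 0.1] [-0.0, -0.1, -0.2] 
3 [-0.3, -0.7, 0.1] [-0.1, -0.2, -0.1] 
3 [-0.3, -0.6, 0.1] [-0.0, -0.1, -0.2]
```

Emit:
play_rows:
  rows:
    - {"dp": [-0.5, -0.6, 0], "turn": [0, -0.1, -0.1], "fingers": 0}
    - {"dp": [-0.5, -0.6, 0], "turn": [0, -0.1, -0.1], "fingers": 0}
    - {"dp": [-0.5, -0.6, 0.1], "turn": [0, -0.1, -0.1], "fingers": 0}
    - {"dp": [-0.5, -0.6, 0.1], "turn": [0, -0.1, -0.1], "fingers": 0}
    - {"dp": [-0.5, -0.6, 0.1], "turn": [0, -0.1, -0.1], "fingers": 0}
  force: 40

```text
clock: 0.52
eef_pos: [279.6, 433.8, 220.9]
tcp_rot: [-3.139, 0.053, 2.824]
contact_force: [0.8, 0.1, 0.4]
opening: 0.999
grasp_force: 0.0
```

Emit:
play_rows:
  rows:
    - {"dp": [-0.5, -0.7, 0.1], "turn": [0, -0.1, -0.1], "fingers": 0}
    - {"dp": [-0.5, -0.7, 0.1], "turn": [0, -0.1, -0.1], "fingers": 0}
    - {"dp": [-0.5, -0.7, 0.1], "turn": [0, -0.1, -0.1], "fingers": 0}
    - {"dp": [-0.4, -0.7, 0.1], "turn": [0, -0.1, -0.1], "fingers": 0}
    - {"dp": [-0.4, -0.7, 0.1], "turn": [0, -0.1, -0.2], "fingers": 0}

```text
clock: 0.93
eef_pos: [327.6, 272.4, 208.1]
tcp_rot: [-3.134, 0.105, 2.887]
contact_force: [1.3, -0.1, -0.2]
opening: 0.998
grasp_force: 0.0
```

Emit:
play_rows:
  rows:
    - {"dp": [-0.4, -0.7, 0.1], "turn": [0, -0.1, -0.1], "fingers": 0}
    - {"dp": [-0.4, -0.7, 0.1], "turn": [0, -0.1, -0.2], "fingers": 0}
    - {"dp": [-0.4, -0.7, 0.1], "turn": [0, -0.1, -0.1], "fingers": 0}
    - {"dp": [-0.4, -0.7, 0.1], "turn": [0, -0.2, -0.2], "fingers": 0}
    - {"dp": [-0.4, -0.7, 0.1], "turn": [-0.1, -0.2, -0.1], "fingers": 0}

```text
clock: 1.35
eef_pos: [375.9, 117.8, 200.1]
tcp_rot: [-3.135, 0.178, 2.963]
contact_force: [0.9, -0.4, -0.3]
opening: 0.997
grasp_force: 0.0
```

Emit:
play_rows:
  rows:
    - {"dp": [-0.4, -0.7, 0.1], "turn": [0, -0.1, -0.2], "fingers": 0}
    - {"dp": [-0.4, -0.7, 0.1], "turn": [-0.1, -0.2, -0.1], "fingers": 0}
    - {"dp": [-0.4, -0.7, 0.1], "turn": [0, -0.1, -0.2], "fingers": 0}
    - {"dp": [-0.3, -0.7, 0.1], "turn": [-0.1, -0.2, -0.1], "fingers": 0}
    - {"dp": [-0.3, -0.6, 0.1], "turn": [0, -0.1, -0.2], "fingers": 0}

```text
clock: 1.77
eef_pos: [429.3, -28.3, 195.7]
tcp_rot: [-3.138, 0.251, 3.047]
contact_force: [0.7, 0.7, -0.8]
opening: 0.999
grasp_force: 0.0
```

Run:
```python
from h import *
from rig import r
import cv2
f=r.grab_frame("wrist");cv2.imwrite("pics/w1.png",f["pixels"][:,:,::-1])
m=cv2.inRange(cv2.cvtColor(f["pixels"],cv2.COLOR_RGB2HSV),(0,180,90),(7,255,255))
ys,xs=np.where(m);print(xs.mean(),ys.mean(),xs.min(),xs.max(),ys.min(),ys.max())
print("pin pred ends",proj(f,B(Q,rodpt(0,125,-122))),proj(f,B(Q,rodpt(0,125,-175))),"tip",proj(f,B(Q,rodpt(0,183))),"piv",proj(f,B(Q,rodpt(0,0))))
for a in("flask",),: pass
plan([pin(0,back=50)+(5,),pin(0)+(4,)],2);p,R,s=start();print(p,s["qpos"].round(2),s["contact_force"])
```

```text
325.7742616033755 221.331223628692 318 334 189 252
pin pred ends [324.8661351  247.42543745] [325.09043845 193.48589389] tip [260.80298078 250.98094029] piv [463.02943426 251.40026113]
0 [0.06, 0.02, 0.58] [-0.01, 0.01, 0.01] 
0 [0.06, 0.02, 0.58] [-0.01, 0.0, 0.01] 
0 [0.06, 0.02, 0.59] [-0.01, 0.01, 0.0] 
0 [0.05, 0.02, 0.58] [-0.01, 0.0, 0.01] 
0 [0.05, 0.02, 0.59] [-0.01, 0.01, 0.0] 
1 [0.0, -0.0, 0.31] [0.0, -0.0, 0.0] 
1 [0.0, -0.0, 0.31] [0.0, -0.0, 0.0] 
1 [0.0, -0.0, 0.31] [0.0, -0.0, 0.0] 
1 [0.0, -0.0, 0.32] [0.0, -0.0, 0.0] 
[431.00770088 -30.94295025 195.89419579] [-0.07 -0.04  2.23 -0.02  0.7  -1.53] [ 0.95423102 -0.73681595  0.3241835 ]
```

View pics/w1.png

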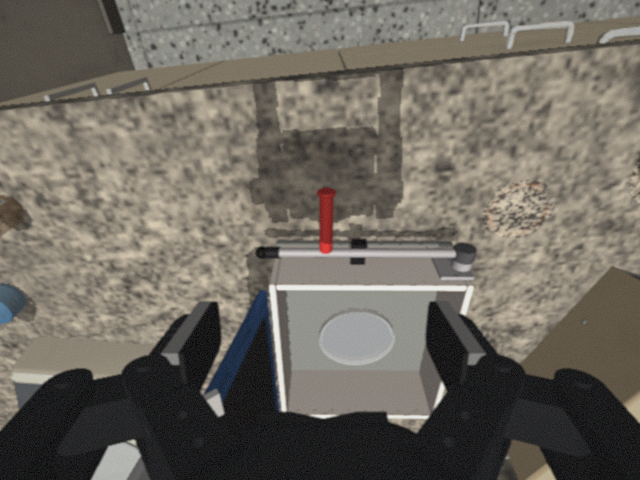

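The wrist view shows the red pin from (326,190) to (326,250) and the rod with its ball at (265,252), within 1–2 px of the prediction. I'll descend and grip the pin.

Emit:
play_rows:
  rows:
    - {"dp": [0.06, 0.02, 0.58], "turn": [0, 0, 0], "fingers": 0}
    - {"dp": [0.06, 0.02, 0.58], "turn": [0, 0, 0], "fingers": 0}
    - {"dp": [0.06, 0.02, 0.58], "turn": [0, 0, 0], "fingers": 0}
    - {"dp": [0.05, 0.02, 0.58], "turn": [0, 0, 0], "fingers": 0}
    - {"dp": [0.05, 0.02, 0.58], "turn": [0, 0, 0], "fingers": 0}

```text
clock: 2.23
eef_pos: [447.7, -24.5, 79.6]
tcp_rot: [-3.138, 0.25, 3.047]
contact_force: [0.2, -0.6, 0.9]
opening: 1.003
grasp_force: 0.0
```

Emit:
play_rows:
  rows:
    - {"dp": [0, 0, 0.31], "turn": [0, 0, 0], "fingers": 0}
    - {"dp": [0, 0, 0.31], "turn": [0, 0, 0], "fingers": 0}
    - {"dp": [0, 0, 0.31], "turn": [0, 0, 0], "fingers": 0}
    - {"dp": [0, 0, 0.32], "turn": [0, 0, 0], "fingers": 0}
    - {"dp": [0, 0, 0], "turn": [0, 0, 0], "fingers": 0}

```text
clock: 2.65
eef_pos: [459.2, -25.7, 30.3]
tcp_rot: [-3.138, 0.247, 3.047]
contact_force: [-0.9, 0.2, -0.2]
opening: 1.002
grasp_force: 0.0
```

Emit:
play_rows:
  rows:
    - {"dp": [0, 0, 0], "turn": [0, 0, 0], "fingers": 0.5}
    - {"dp": [0, 0, 0], "turn": [0, 0, 0], "fingers": 0.7}
    - {"dp": [0, 0, 0], "turn": [0, 0, 0], "fingers": 1}
    - {"dp": [0, 0, 0], "turn": [0, 0, 0], "fingers": 1}
    - {"dp": [0, 0, 0], "turn": [0, 0, 0], "fingers": 1}
  force: 40

```text
clock: 3.07
eef_pos: [460.3, -25.8, 32.8]
tcp_rot: [-3.138, 0.251, 3.047]
contact_force: [0.6, 0.1, -0.2]
opening: 0.3
grasp_force: 0.0
```

Emit:
play_rows:
  rows:
    - {"dp": [0, 0, 0], "turn": [0, 0, 0], "fingers": 1}
    - {"dp": [0, 0, 0], "turn": [0, 0, 0], "fingers": 1}
    - {"dp": [0, 0, 0], "turn": [0, 0, 0], "fingers": 1}
    - {"dp": [0, 0, 0], "turn": [0, 0, 0], "fingers": 1}

```text
clock: 3.4
eef_pos: [459.4, -28.5, 32.6]
tcp_rot: [-3.136, 0.249, 3.047]
contact_force: [-4.7, -42.0, 7.5]
opening: 0.122
grasp_force: 39.0
```

Run:
```python
from h import *
p,R,s=start();print(p,pin(0)[0],s["opening"],s["grasp_force"],s["contact_force"])
# follow arc relative to where the grip stands now
d=p-pin(0)[0]; print(d)
plan([(pin(a)[0]+d,R,3) for a in np.linspace(.12,.96,8)],2)
```

```text
[459.43000251 -28.45723814  32.59335154] [461.58653809 -30.36107689  31.59066399] 0.1217939127488972 38.994103483782965 [ -4.6935295  -42.03640456   7.46854504]
[-2.15653558  1.90383875  1.00268756]
0 [-0.03, 0.01, -0.12] [0.0, 0.0, 0.0] 
0 [-0.03, 0.01, -0.12] [0.0, 0.0, 0.0] 
0 [-0.03, 0.0, -0.12] [0.0, 0.0, 0.0] 
0 [-0.03, 0.02, -0.12] [0.0, 0.0, 0.0] 
0 [-0.03, 0.02, -0.12] [0.0, 0.0, 0.0] 
1 [-0.03, 0.03, -0.12] [0.0, 0.0, 0.0] 
1 [-0.03, 0.03, -0.12] [0.0, 0.0, 0.0] 
1 [-0.03, 0.04, -0.11] [0.0, 0.0, 0.0] 
1 [-0.03, 0.03, -0.12] [0.0, 0.0, 0.0] 
1 [-0.03, 0.05, -0.11] [0.0, 0.0, 0.0] 
2 [-0.03, 0.05, -0.11] [0.0, 0.0, 0.0] 
2 [-0.03, 0.06, -0.11] [0.0, 0.0, 0.0] 
2 [-0.03, 0.06, -0.1] [0.0, 0.0, 0.0] 
2 [-0.02, 0.06, -0.11] [0.0, 0.0, 0.0] 
2 [-0.03, 0.07, -0.1] [0.0, 0.0, 0.0] 
3 [-0.02, 0.07, -0.1] [0.0, 0.0, 0.0] 
3 [-0.02, 0.08, -0.1] [0.0, 0.0, 0.0] 
3 [-0.03, 0.07, -0.09] [0.0, 0.0, 0.0] 
3 [-0.02, 0.09, -0.09] [0.0, 0.0, 0.0] 
3 [-0.02, 0.09, -0.09] [0.0, 0.0, 0.0] 
4 [-0.03, 0.09, -0.08] [0.0, 0.0, 0.0] 
4 [-0.02, 0.1, -0.08] [0.0, 0.0, 0.0] 
4 [-0.02, 0.09, -0.07] [0.0, 0.0, 0.0] 
4 [-0.01, 0.1, -0.08] [0.0, 0.0, 0.0]
```

Emit:
play_rows:
  rows:
    - {"dp": [0, -0.03, 0], "turn": [0, 0, 0], "fingers": 1}
    - {"dp": [0, -0.03, 0], "turn": [0, 0, 0], "fingers": 1}
    - {"dp": [0, 0, 0], "turn": [0, 0, 0], "fingers": 1}

```text
clock: 3.65
eef_pos: [459.7, -29.1, 32.7]
tcp_rot: [-3.138, 0.25, 3.046]
contact_force: [-3.1, -12.8, 8.5]
opening: 0.119
grasp_force: 39.5
```

Emit:
play_rows:
  rows:
    - {"dp": [-0.03, 0.01, -0.12], "turn": [0, 0, 0], "fingers": 1}
    - {"dp": [-0.03, 0.01, -0.12], "turn": [0, 0, 0], "fingers": 1}
    - {"dp": [-0.03, 0.0, -0.12], "turn": [0, 0, 0], "fingers": 1}
    - {"dp": [-0.03, 0.02, -0.12], "turn": [0, 0, 0], "fingers": 1}
    - {"dp": [-0.03, 0.02, -0.12], "turn": [0, 0, 0], "fingers": 1}

```text
clock: 4.07
eef_pos: [459.9, -26.8, 57.4]
tcp_rot: [-3.137, 0.25, 3.047]
contact_force: [0.1, -15.8, 1.2]
opening: 0.126
grasp_force: 39.0
```

Forces are low, so I'll continue along the arc.

Emit:
play_rows:
  rows:
    - {"dp": [-0.03, 0.02, -0.12], "turn": [0, 0, 0], "fingers": 1}
    - {"dp": [-0.03, 0.03, -0.12], "turn": [0, 0, 0], "fingers": 1}
    - {"dp": [-0.03, 0.04, -0.11], "turn": [0, 0, 0], "fingers": 1}
    - {"dp": [-0.03, 0.03, -0.12], "turn": [0, 0, 0], "fingers": 1}
    - {"dp": [-0.03, 0.05, -0.11], "turn": [0, 0, 0], "fingers": 1}

```text
clock: 4.48
eef_pos: [460.6, -20.0, 81.5]
tcp_rot: [-3.137, 0.25, 3.048]
contact_force: [-1.9, -18.9, 5.8]
opening: 0.125
grasp_force: 39.4
```

Emit:
play_rows:
  rows:
    - {"dp": [-0.03, 0.05, -0.11], "turn": [0, 0, 0], "fingers": 1}
    - {"dp": [-0.03, 0.06, -0.11], "turn": [0, 0, 0], "fingers": 1}
    - {"dp": [-0.03, 0.06, -0.1], "turn": [0, 0, 0], "fingers": 1}
    - {"dp": [-0.02, 0.06, -0.11], "turn": [0, 0, 0], "fingers": 1}
    - {"dp": [-0.03, 0.07, -0.1], "turn": [0, 0, 0], "fingers": 1}

```text
clock: 4.9
eef_pos: [461.7, -9.0, 103.7]
tcp_rot: [-3.135, 0.25, 3.049]
contact_force: [-7.1, -28.8, 16.0]
opening: 0.12
grasp_force: 39.8
```

Emit:
play_rows:
  rows:
    - {"dp": [-0.02, 0.07, -0.1], "turn": [0, 0, 0], "fingers": 1}
    - {"dp": [-0.02, 0.08, -0.1], "turn": [0, 0, 0], "fingers": 1}
    - {"dp": [-0.03, 0.07, -0.09], "turn": [0, 0, 0], "fingers": 1}
    - {"dp": [-0.02, 0.09, -0.09], "turn": [0, 0, 0], "fingers": 1}
    - {"dp": [-0.02, 0.09, -0.09], "turn": [0, 0, 0], "fingers": 1}

```text
clock: 5.32
eef_pos: [463.2, 6.3, 123.7]
tcp_rot: [-3.133, 0.251, 3.05]
contact_force: [-10.0, -34.5, 29.0]
opening: 0.127
grasp_force: 40.5
```

Emit:
play_rows:
  rows:
    - {"dp": [-0.03, 0.09, -0.08], "turn": [0, 0, 0], "fingers": 1}
    - {"dp": [-0.02, 0.1, -0.08], "turn": [0, 0, 0], "fingers": 1}
    - {"dp": [-0.02, 0.09, -0.07], "turn": [0, 0, 0], "fingers": 1}
    - {"dp": [-0.01, 0.1, -0.08], "turn": [0, 0, 0], "fingers": 1}
    - {"dp": [0, 0, 0], "turn": [0, 0, 0], "fingers": 1}

```text
clock: 5.73
eef_pos: [465.0, 23.2, 136.6]
tcp_rot: [-3.136, 0.252, 3.048]
contact_force: [-7.6, -14.8, 21.2]
opening: 0.12
grasp_force: 42.4
```

Run:
```python
from h import *
from rig import r
import cv2
p,R,s=start();print(p,s["contact_force"])
g=p-R[:,2]*19
c,sn=np.cos(Q[2]),np.sin(Q[2]);b=np.array([[c,sn],[-sn,c]])@(g[:2]-Q[:2]);print(b,g[2],"angle",np.arctan2(g[2]-50,b[0]+85),np.hypot(g[2]-50,b[0]+85))
f=r.grab_frame("scene");cv2.imwrite("pics/s2.png",cv2.resize(f["pixels"][120:280,210:410,::-1],(800,640))[:600])
```

```text
[465.03622605  23.19960505 136.64970215] [ -7.61078099 -14.84975789  21.17926796]
[ -13.73614335 -161.72858032] 155.0488142051353 angle 0.9747227817718729 126.94010646889133
```

View pics/s2.png

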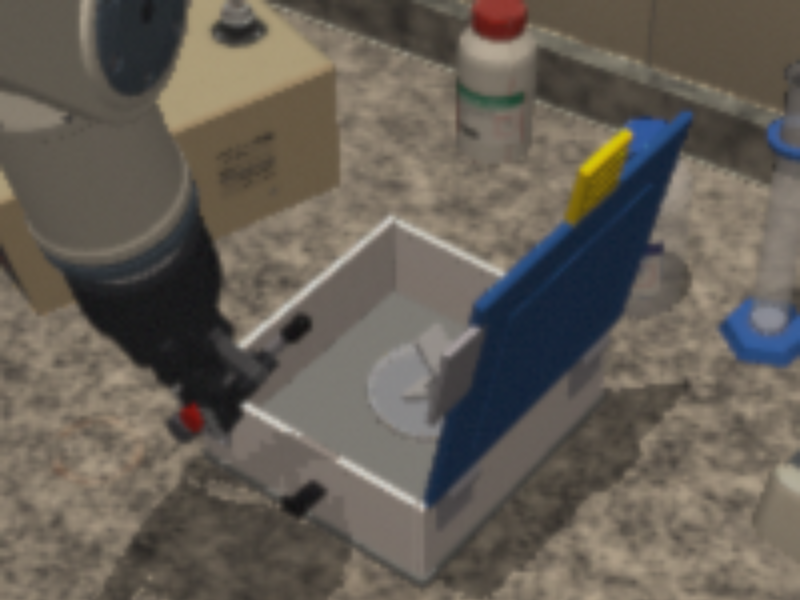

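The rod is up with its ball clear of the hand at crop (298,328), and the lid is still back. I'll let go, back off and measure the ball.

Emit:
play_rows:
  rows:
    - {"dp": [0, -0.02, 0.02], "turn": [0, 0, 0], "fingers": 0.9}
    - {"dp": [0, 0, 0], "turn": [0, 0, 0], "fingers": 0.7}
    - {"dp": [0, 0, 0], "turn": [0, 0, 0], "fingers": 0.4}
    - {"dp": [0, 0, 0], "turn": [0, 0, 0], "fingers": 0.2}
    - {"dp": [0, 0, 0], "turn": [0, 0, 0], "fingers": 0}

```text
clock: 6.2
eef_pos: [464.6, 23.6, 133.9]
tcp_rot: [-3.138, 0.25, 3.047]
contact_force: [-0.4, -0.1, 0.1]
opening: 0.681
grasp_force: 0.0
```

Emit:
play_rows:
  rows:
    - {"dp": [0, 0, 0], "turn": [0, 0, 0], "fingers": 0}
    - {"dp": [0, 0, 0], "turn": [0, 0, 0], "fingers": 0}
    - {"dp": [0, 0, -0.4], "turn": [0, 0, 0], "fingers": 0}
    - {"dp": [0, 0, -0.8], "turn": [0, 0, 0], "fingers": 0}
    - {"dp": [0, 0, -0.9], "turn": [0, 0, 0], "fingers": 0}

```text
clock: 6.62
eef_pos: [442.5, 25.7, 214.6]
tcp_rot: [-3.138, 0.246, 3.047]
contact_force: [1.1, 0.3, -0.5]
opening: 0.998
grasp_force: 0.0
```

Emit:
play_rows:
  rows:
    - {"dp": [0, 0, -0.9], "turn": [0, 0, 0], "fingers": 0}
    - {"dp": [0, 0, -0.9], "turn": [0, 0, 0], "fingers": 0}
    - {"dp": [0, 0, -0.9], "turn": [0, 0, 0], "fingers": 0}
    - {"dp": [0, 0, -0.9], "turn": [0, 0, 0], "fingers": 0}
    - {"dp": [0, 0, -0.5], "turn": [0, 0, 0], "fingers": 0}

```text
clock: 7.03
eef_pos: [403.7, 30.4, 378.4]
tcp_rot: [-3.139, 0.254, 3.047]
contact_force: [-0.1, -0.2, 1.5]
opening: 1.001
grasp_force: 0.0
```

Run:
```python
from h import *
from rig import r
import cv2
ims=[]
for n in("scene","wrist"):
    f=r.grab_frame(n);pickle.dump(f,open(n+"3.pkl","wb"))
    for a in(.9,.96,1.02): print(n,a,"ball",proj(f,B(Q,rodpt(a,183))).round(1),"pin",proj(f,B(Q,rodpt(a,125,-149))).round(1))
    for a in(1.7,1.75,1.8): print(n,a,"tab",proj(f,B(Q,lidpt(a,207,0))).round(1))
    h=cv2.cvtColor(f["pixels"],cv2.COLOR_RGB2HSV)
    for nm,lo,hi in(("red",(0,190,90),(7,255,255)),("yel",(24,180,110),(32,255,255))):
        k,l,s,ce=cv2.connectedComponentsWithStats(cv2.inRange(h,lo,hi))
        print(nm,[(s[i].tolist(),ce[i].round(1)) for i in range(1,k) if s[i][4]>25])
    c=f["pixels"][:,:,::-1]
    ims.append(cv2.resize(c[130:280,230:400],(400,353),interpolation=cv2.INTER_CUBIC) if n=="scene" else cv2.resize(c,(400,300)))
cv2.imwrite("pics/p3.png",np.hstack([ims[0][:300],ims[1]]))
P,T=tab(1.77,back=60);print(P,start()[0])
```

```text
scene 0.9 ball [287.7 204.5] pin [267.7 219.9]
scene 0.96 ball [284.5 200.7] pin [265.5 217.4]
scene 1.02 ball [281.1 196.9] pin [263.2 214.9]
scene 1.7 tab [354.5 160.5]
scene 1.75 tab [358.5 162.9]
scene 1.8 tab [362.4 165.6]
red [([256, 210, 20, 17, 89], array([265.9, 217.7]))]
yel [([317, 0, 19, 5, 54], array([328. ,   1.4])), ([344, 4, 296, 78, 1738], array([490. ,  41.3])), ([352, 153, 16, 22, 110], array([359.2, 162.3]))]
wrist 0.9 ball [281.5 251.1] pin [316.3 205. ]
wrist 0.96 ball [289.4 254.7] pin [321.6 206.9]
wrist 1.02 ball [297.9 258.1] pin [327.4 208.6]
wrist 1.7 tab [189.8 398.2]
wrist 1.75 tab [180.2 396.7]
wrist 1.8 tab [171.  394.8]
red []
yel []
[ 606.37150973 -147.21887416  324.0561182 ] [404.79612326  30.47493657 378.3023666 ]
```

View pics/p3.png

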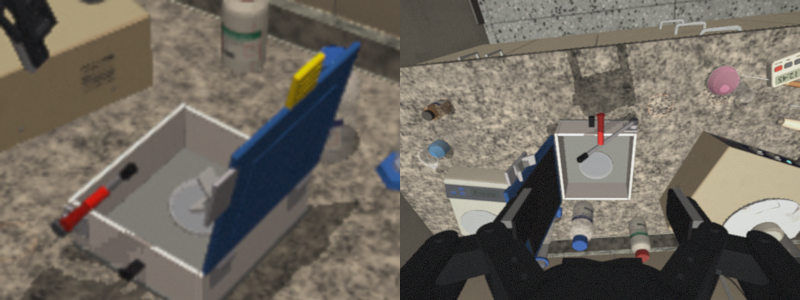

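The rod stands at about 0.955 rad (pin at (265.9,217.7), ball where predicted) and the lid is at about 1.76 rad. Next I'll move above the tab.

Run:
```python
from h import *
plan([tab(1.76,back=115)+(10,),tab(1.76,back=45)+(5,)],2)
```

```text
0 [-0.53, -0.41, 0.14] [-0.18, 0.24, 0.02] 
0 [-0.53, -0.42, 0.12] [-0.18, 0.24, 0.02] 
0 [-0.53, -0.42, 0.1] [-0.18, 0.25, 0.03] 
0 [-0.54, -0.42, 0.07] [-0.18, 0.24, 0.02] 
0 [-0.54, -0.42, 0.05] [-0.18, 0.25, 0.03] 
1 [-0.54, -0.41, 0.03] [-0.18, 0.24, 0.02] 
1 [-0.54, -0.41, 0.01] [-0.18, 0.25, 0.03] 
1 [-0.54, -0.41, -0.01] [-0.18, 0.24, 0.02] 
1 [-0.55, -0.41, -0.04] [-0.19, 0.25, 0.03] 
1 [-0.54, -0.41, -0.06] [-0.18, 0.24, 0.02] 
2 [-0.0, -0.0, 0.35] [-0.0, 0.0, 0.0] 
2 [-0.0, -0.0, 0.35] [-0.0, 0.0, 0.0] 
2 [-0.0, -0.0, 0.35] [-0.0, 0.0, 0.0] 
2 [-0.0, -0.0, 0.35] [-0.0, 0.0, 0.0] 
2 [-0.0, -0.0, 0.35] [-0.0, 0.0, 0.0]
```

Emit:
play_rows:
  rows:
    - {"dp": [-0.53, -0.41, 0.14], "turn": [-0.18, 0.24, 0.02], "fingers": 0}
    - {"dp": [-0.53, -0.42, 0.12], "turn": [-0.18, 0.24, 0.02], "fingers": 0}
    - {"dp": [-0.53, -0.42, 0.1], "turn": [-0.18, 0.25, 0.03], "fingers": 0}
    - {"dp": [-0.54, -0.42, 0.07], "turn": [-0.18, 0.24, 0.02], "fingers": 0}
    - {"dp": [-0.54, -0.42, 0.05], "turn": [-0.18, 0.25, 0.03], "fingers": 0}

```text
clock: 7.55
eef_pos: [504.8, -64.2, 372.2]
tcp_rot: [3.048, 0.119, 3.04]
contact_force: [0.4, 0.4, 0.6]
opening: 1.0
grasp_force: 0.0
```

Emit:
play_rows:
  rows:
    - {"dp": [-0.54, -0.41, 0.03], "turn": [-0.18, 0.24, 0.02], "fingers": 0}
    - {"dp": [-0.54, -0.41, 0.01], "turn": [-0.18, 0.25, 0.03], "fingers": 0}
    - {"dp": [-0.54, -0.41, -0.01], "turn": [-0.18, 0.24, 0.02], "fingers": 0}
    - {"dp": [-0.55, -0.41, -0.04], "turn": [-0.19, 0.25, 0.03], "fingers": 0}
    - {"dp": [-0.54, -0.41, -0.06], "turn": [-0.18, 0.24, 0.02], "fingers": 0}

```text
clock: 7.97
eef_pos: [605.0, -156.5, 371.4]
tcp_rot: [2.953, -0.01, 3.045]
contact_force: [0.3, 0.6, -0.3]
opening: 0.999
grasp_force: 0.0
```

Emit:
play_rows:
  rows:
    - {"dp": [0, 0, 0.2], "turn": [0, 0, 0], "fingers": 0}
    - {"dp": [0, 0, 0.2], "turn": [0, 0, 0], "fingers": 0}
    - {"dp": [0, 0, 0], "turn": [0, 0, 0], "fingers": 0}

```text
clock: 8.22
eef_pos: [603.2, -151.7, 354.2]
tcp_rot: [2.953, -0.011, 3.046]
contact_force: [-0.4, -0.5, -0.7]
opening: 0.995
grasp_force: 0.0
```

Run:
```python
from h import *
from rig import r
import cv2
p,R,s=start();P,T=tab(1.76);print(p,(R.T@(P-p)),np.degrees(Ro.from_matrix(R.T@T).as_rotvec()),s["qpos"].round(2))
f=r.grab_frame("wrist");h=cv2.cvtColor(f["pixels"],cv2.COLOR_RGB2HSV)
k,l,st,ce=cv2.connectedComponentsWithStats(cv2.inRange(h,(24,180,80),(32,255,255)))
print([(st[i].tolist(),ce[i].round(1)) for i in range(1,k) if st[i][4]>50])
for a in(1.72,1.76,1.8):print(a,[proj(f,B(Q,lidpt(a,227,n,y))).round(1).tolist() for n in(-4,4) for y in(-22,22)])
cv2.imwrite("pics/w4.png",f["pixels"][:,:,::-1])
```

```text
[ 603.1677326  -151.71565308  354.15081467] [-3.76213113  1.60135507 90.40734923] [-0.03573025 -0.63803108 -0.13789977] [-0.35  0.29  1.46  0.18  1.45 -1.85]
[]
1.72 [[348.3, 230.9], [347.0, 299.5], [334.6, 231.1], [334.1, 299.7]]
1.76 [[332.7, 231.1], [332.3, 299.8], [318.9, 231.1], [319.4, 299.8]]
1.8 [[317.1, 231.1], [317.6, 299.8], [303.3, 231.0], [304.7, 299.6]]
```

View pics/w4.png

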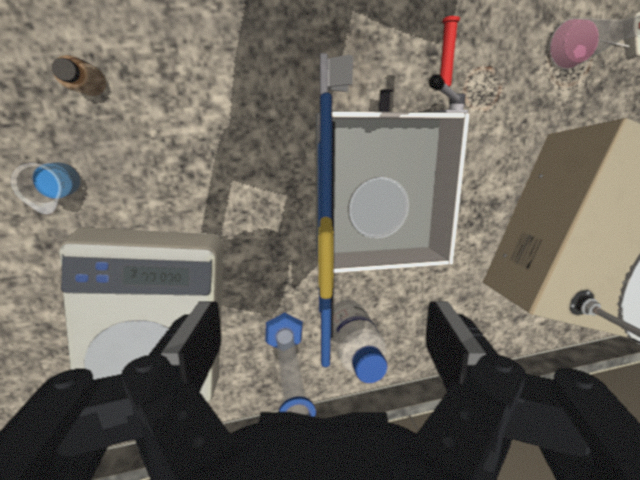

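The tab is at (326,262), edges 319–333, which matches a lid angle of 1.76 and is centred between the fingers. I'll descend 90 mm and grip it.

Emit:
play_rows:
  rows:
    - {"dp": [-0.02, 0.01, 0.45], "turn": [0, 0, 0], "fingers": 0}
    - {"dp": [-0.02, 0.01, 0.45], "turn": [0, 0, 0], "fingers": 0}
    - {"dp": [-0.02, 0.01, 0.45], "turn": [0, 0, 0], "fingers": 0}
    - {"dp": [-0.02, 0.01, 0.45], "turn": [0, -0.1, 0], "fingers": 0}
    - {"dp": [0, 0, 0.45], "turn": [0, 0, 0], "fingers": 0}

```text
clock: 8.68
eef_pos: [608.3, -133.2, 269.8]
tcp_rot: [2.955, 0.006, 3.045]
contact_force: [0.6, -0.0, -0.2]
opening: 1.0
grasp_force: 0.0
```

Emit:
play_rows:
  rows:
    - {"dp": [0, 0, 0], "turn": [0, 0, 0], "fingers": 0}
    - {"dp": [0, 0, 0], "turn": [0, 0, 0], "fingers": 0.5}
    - {"dp": [0, 0, 0], "turn": [0, 0, 0], "fingers": 0.8}
    - {"dp": [0, 0, 0], "turn": [0, 0, 0], "fingers": 0.9}
    - {"dp": [0, 0, 0], "turn": [0, 0, 0], "fingers": 1}
  force: 25

```text
clock: 9.1
eef_pos: [609.5, -134.7, 271.1]
tcp_rot: [2.955, 0.006, 3.044]
contact_force: [0.1, 0.3, 0.5]
opening: 0.455
grasp_force: 0.0
```

Emit:
play_rows:
  rows:
    - {"dp": [0, 0, 0], "turn": [0, 0, 0], "fingers": 1}
    - {"dp": [0, 0, 0], "turn": [0, 0, 0], "fingers": 1}
    - {"dp": [0, 0, 0], "turn": [0, 0, 0], "fingers": 1}
    - {"dp": [0, 0, 0], "turn": [0, 0, 0], "fingers": 1}
    - {"dp": [0, 0, 0], "turn": [0, 0, 0], "fingers": 1}

```text
clock: 9.52
eef_pos: [609.2, -134.6, 270.1]
tcp_rot: [2.954, 0.004, 3.043]
contact_force: [-1.0, -1.0, 5.1]
opening: 0.09
grasp_force: 29.0
```

Run:
```python
from h import *
p,R,s=start();P,T=tab(1.76);print(p,(R.T@(P-p)),np.degrees(Ro.from_matrix(R.T@T).as_rotvec()),s["opening"],s["grasp_force"],s["contact_force"])
# arc to 1.14: 25 rows
plan([tab(a)+(3,) for a in np.linspace(1.70,1.16,10)],2)
```

```text
[ 609.20929964 -134.55240497  270.11803943] [1.63519091e+00 1.94899261e-04 4.58177615e+00] [-0.10153985  0.27558943 -0.08477341] 0.08965565653711734 29.031269252300262 [-0.9605042  -0.9722012   5.11609483]
0 [0.01, 0.09, 0.04] [0.19, 0.02, -0.01] 
0 [0.02, 0.1, 0.04] [0.18, 0.01, -0.0] 
0 [0.01, 0.1, 0.04] [0.19, 0.02, -0.01] 
0 [0.0, 0.09, 0.0] [0.19, -0.0, 0.0] 
0 [0.0, 0.1, 0.0] [0.19, -0.0, 0.0] 
1 [0.0, 0.09, -0.0] [0.19, -0.0, 0.0] 
1 [0.0, 0.1, 0.0] [0.19, -0.0, 0.0] 
1 [0.0, 0.09, 0.0] [0.19, -0.0, 0.0] 
1 [0.0, 0.1, 0.0] [0.19, -0.0, 0.01] 
1 [0.0, 0.09, 0.0] [0.19, -0.0, -0.0] 
2 [0.0, 0.1, 0.0] [0.19, -0.0, -0.0] 
2 [0.0, 0.09, 0.01] [0.19, -0.0, -0.0] 
2 [0.0, 0.1, 0.0] [0.19, -0.0, -0.0] 
2 [0.0, 0.09, 0.0] [0.19, -0.0, -0.0] 
2 [0.0, 0.1, -0.0] [0.2, -0.0, -0.0] 
3 [0.0, 0.09, 0.0] [0.19, -0.0, -0.0] 
3 [0.0, 0.1, 0.0] [0.19, -0.0, -0.0] 
3 [0.0, 0.09, 0.0] [0.19, -0.0, -0.0] 
3 [0.0, 0.1, 0.0] [0.19, -0.0, -0.0] 
3 [0.0, 0.09, 0.0] [0.19, -0.0, -0.0] 
4 [0.0, 0.1, 0.0] [0.19, -0.0, -0.0] 
4 [0.0, 0.09, 0.0] [0.19, -0.0, -0.0] 
4 [0.0, 0.1, 0.0] [0.19, -0.0, -0.0] 
4 [0.0, 0.09, 0.01] [0.2, -0.01, -0.0] 
4 [0.0, 0.1, 0.0] [0.19, 0.0, -0.0] 
5 [0.0, 0.09, 0.0] [0.19, 0.0, -0.0] 
5 [0.0, 0.1, 0.0] [0.19, 0.0, -0.0] 
5 [0.0, 0.09, 0.0] [0.19, 0.0, -0.0] 
5 [0.0, 0.1, 0.0] [0.19, 0.0, -0.0] 
5 [0.0, 0.09, 0.0] [0.19, 0.0, -0.0]
```

Emit:
play_rows:
  rows:
    - {"dp": [0, 0.09, 0], "turn": [0.19, 0, 0], "fingers": 1}
    - {"dp": [0, 0.1, 0], "turn": [0.19, 0, 0], "fingers": 1}
    - {"dp": [0, 0.1, 0], "turn": [0.19, 0, 0], "fingers": 1}
    - {"dp": [0, 0.09, 0.01], "turn": [0.19, 0, 0], "fingers": 1}
    - {"dp": [0, 0.1, 0], "turn": [0.19, 0, 0], "fingers": 1}

```text
clock: 9.93
eef_pos: [611.1, -115.2, 272.8]
tcp_rot: [3.055, 0.005, 3.044]
contact_force: [-2.2, -0.4, 7.2]
opening: 0.091
grasp_force: 29.4
```

Emit:
play_rows:
  rows:
    - {"dp": [0, 0.1, 0], "turn": [0.19, 0, 0], "fingers": 1}
    - {"dp": [0, 0.09, 0], "turn": [0.19, 0, 0], "fingers": 1}
    - {"dp": [0, 0.1, 0], "turn": [0.19, 0, 0], "fingers": 1}
    - {"dp": [0, 0.1, 0.01], "turn": [0.19, 0, 0], "fingers": 1}
    - {"dp": [0, 0.09, 0], "turn": [0.19, 0, 0], "fingers": 1}

```text
clock: 10.35
eef_pos: [613.0, -95.9, 273.6]
tcp_rot: [-3.129, 0.005, 3.044]
contact_force: [-3.3, 0.7, 8.4]
opening: 0.089
grasp_force: 29.6
```

Emit:
play_rows:
  rows:
    - {"dp": [0, 0.1, 0], "turn": [0.19, 0, 0], "fingers": 1}
    - {"dp": [0, 0.1, 0], "turn": [0.19, 0, 0], "fingers": 1}
    - {"dp": [0, 0.09, 0], "turn": [0.19, 0, 0], "fingers": 1}
    - {"dp": [0, 0.1, 0.01], "turn": [0.19, 0, 0], "fingers": 1}
    - {"dp": [0, 0.1, 0], "turn": [0.19, 0, 0], "fingers": 1}

```text
clock: 10.77
eef_pos: [615.0, -76.4, 272.5]
tcp_rot: [-3.029, 0.005, 3.044]
contact_force: [-3.1, 2.2, 9.8]
opening: 0.09
grasp_force: 30.0
```

Run:
```python
from h import *
p,R,s=start()
for a in(1.4,1.44,1.48):
  P,T=tab(a,213);print(a,p,(R.T@(P-p)),np.degrees(Ro.from_matrix(R.T@T).as_rotvec()),s["opening"],s["grasp_force"],s["contact_force"],s["qpos"].round(2))
```

```text
1.4 [614.99137121 -76.42033594 272.46143776] [ 1.83966689 11.32901675  1.00978651] [ 3.34429456  0.28975185 -0.1426384 ] 0.08993063828064343 29.95201349258423 [-3.1018937  2.2319384  9.7698223] [-0.06  0.31  1.61 -0.12  1.23 -1.5 ]
1.44 [614.99137121 -76.42033594 272.46143776] [1.81999289 3.57526811 0.71218558] [ 1.05246944  0.29250907 -0.13679773] 0.08993063828064343 29.95201349258423 [-3.1018937  2.2319384  9.7698223] [-0.06  0.31  1.61 -0.12  1.23 -1.5 ]
1.48 [614.99137121 -76.42033594 272.46143776] [ 1.80189645 -4.18418307  0.72488686] [-1.23935567  0.29518794 -0.13092129] 0.08993063828064343 29.95201349258423 [-3.1018937  2.2319384  9.7698223] [-0.06  0.31  1.61 -0.12  1.23 -1.5 ]
```

Emit:
play_rows:
  rows:
    - {"dp": [0, 0.1, 0], "turn": [0.19, 0, 0], "fingers": 1}
    - {"dp": [0, 0.1, 0], "turn": [0.19, 0, 0], "fingers": 1}
    - {"dp": [0, 0.09, 0], "turn": [0.19, 0, 0], "fingers": 1}
    - {"dp": [0, 0.1, 0.01], "turn": [0.19, 0, 0], "fingers": 1}
    - {"dp": [0, 0.1, 0], "turn": [0.19, 0, 0], "fingers": 1}

```text
clock: 11.18
eef_pos: [616.9, -57.1, 269.3]
tcp_rot: [-2.93, 0.006, 3.044]
contact_force: [-3.3, 2.6, 11.3]
opening: 0.085
grasp_force: 30.2
```

Emit:
play_rows:
  rows:
    - {"dp": [0, 0.09, 0], "turn": [0.19, 0, 0], "fingers": 1}
    - {"dp": [0, 0.1, 0], "turn": [0.19, 0, 0], "fingers": 1}
    - {"dp": [0, 0.1, 0], "turn": [0.19, 0, 0], "fingers": 1}
    - {"dp": [0, 0.09, 0.01], "turn": [0.19, 0, 0], "fingers": 1}
    - {"dp": [0, 0.1, 0], "turn": [0.19, 0, 0], "fingers": 1}

```text
clock: 11.6
eef_pos: [618.8, -38.5, 264.3]
tcp_rot: [-2.831, 0.006, 3.044]
contact_force: [-3.8, 4.2, 12.6]
opening: 0.091
grasp_force: 30.4
```

Emit:
play_rows:
  rows:
    - {"dp": [0, 0.1, 0], "turn": [0.19, 0, 0], "fingers": 1}
    - {"dp": [0, 0, 0], "turn": [0, 0, 0], "fingers": 1}

```text
clock: 11.77
eef_pos: [619.2, -33.9, 262.7]
tcp_rot: [-2.81, 0.005, 3.045]
contact_force: [-3.6, 4.2, 13.6]
opening: 0.09
grasp_force: 30.5
```

Run:
```python
from h import *
from rig import r
import cv2
p,R,s=start();a=1.24
P,T=tab(a,213);print(a,p,(R.T@(P-p)),np.degrees(Ro.from_matrix(R.T@T).as_rotvec()),s["contact_force"],s["qpos"].round(2))
for n,(x,y,w,h) in(("scene",(240,130,120,120)),("top",(255,170,120,120))):
    f=r.grab_frame(n);pickle.dump(f,open(n+"5.pkl","wb"))
    print(n,"ball",proj(f,B(Q,rodpt(.955,183))),"slot",[proj(f,B(Q,lidpt(a,140,-10,-118))).round(1) for a in(1.2,1.24)])
    cv2.imwrite("pics/%s5.png"%n,cv2.resize(f["pixels"][y:y+h,x:x+w,::-1],(400,400),interpolation=cv2.INTER_CUBIC))
cv2.imwrite("pics/p5.png",np.hstack([cv2.imread("pics/scene5.png"),cv2.imread("pics/top5.png")]))
```

```text
1.24 [619.22081015 -33.92673941 262.74710881] [ 1.95389342 -1.35438758  0.73524653] [-0.03214062  0.27986833 -0.12244256] [-3.57061018  4.19421756 13.62983174] [ 0.12  0.35  1.6  -0.34  1.27 -1.24]
scene ball [284.77525335 200.99415267] slot [array([289. , 201.2]), array([290.7, 201.4])]
top ball [308.40677825 255.89563982] slot [array([313.6, 255.9]), array([315.8, 256. ])]
```

View pics/p5.png

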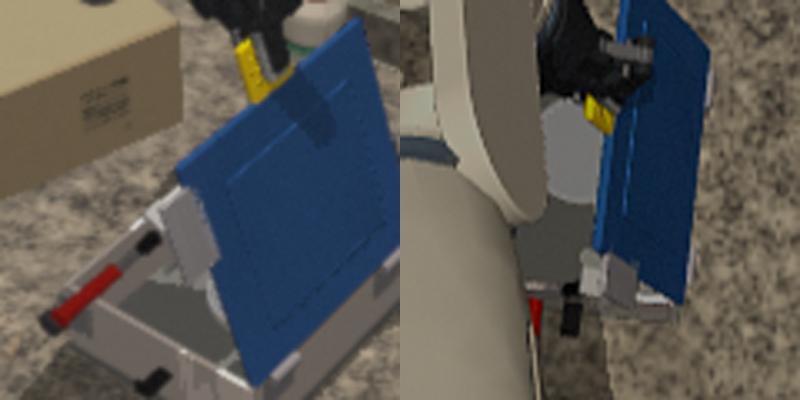

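The ball at crop (150,240) lines up with the V bracket at (185,235), and the arm is clear of the rod. I'll lower slowly and watch the forces.

Emit:
play_rows:
  rows:
    - {"dp": [0, 0.1, 0], "turn": [0.19, 0, 0], "fingers": 1}
    - {"dp": [0, 0.09, 0], "turn": [0.19, 0, 0], "fingers": 1}
    - {"dp": [0, 0.1, 0], "turn": [0.19, 0, 0], "fingers": 1}
    - {"dp": [0, 0, 0], "turn": [0, 0, 0], "fingers": 1}

```text
clock: 12.2
eef_pos: [620.3, -23.1, 258.6]
tcp_rot: [-2.751, 0.005, 3.045]
contact_force: [-2.6, 5.5, 12.3]
opening: 0.09
grasp_force: 30.4
```

Emit:
play_rows:
  rows:
    - {"dp": [0, 0.05, 0], "turn": [0.1, 0, 0], "fingers": 1}
    - {"dp": [0, 0.05, 0], "turn": [0.1, 0, 0], "fingers": 1}
    - {"dp": [0, 0.05, 0], "turn": [0.1, 0, 0], "fingers": 1}
    - {"dp": [0, 0.05, 0], "turn": [0.09, 0, 0], "fingers": 1}
    - {"dp": [0, 0, 0], "turn": [0, 0, 0], "fingers": 1}

```text
clock: 12.62
eef_pos: [621.0, -16.1, 255.5]
tcp_rot: [-2.71, 0.005, 3.045]
contact_force: [-3.4, 5.3, 11.8]
opening: 0.085
grasp_force: 30.3
```

Emit:
play_rows:
  rows:
    - {"dp": [0, 0.05, 0], "turn": [0.1, 0, 0], "fingers": 1}
    - {"dp": [0, 0.05, 0], "turn": [0.1, 0, 0], "fingers": 1}
    - {"dp": [0, 0, 0], "turn": [0, 0, 0], "fingers": 1}

```text
clock: 12.87
eef_pos: [621.3, -12.5, 253.8]
tcp_rot: [-2.69, 0.005, 3.045]
contact_force: [-2.5, 5.2, 11.5]
opening: 0.091
grasp_force: 30.2
```

Emit:
play_rows:
  rows:
    - {"dp": [0, 0.03, 0], "turn": [0.05, 0, 0], "fingers": 1}
    - {"dp": [0, 0, 0], "turn": [0, 0, 0], "fingers": 1}

```text
clock: 13.03
eef_pos: [621.4, -11.7, 253.4]
tcp_rot: [-2.684, 0.005, 3.045]
contact_force: [-3.8, 5.7, 12.3]
opening: 0.086
grasp_force: 30.2
```

Run:
```python
from h import *
from rig import r
import cv2
p,R,s=start();a=np.pi/2-(s["tcp_rot"][0]+np.pi)
P,T=tab(a,213);print(a,p,(R.T@(P-p)),R.T@s["contact_force"],s["wrist_torque"])
f=r.grab_frame("scene");pickle.dump(f,open("scene6.pkl","wb"))
h=cv2.cvtColor(f["pixels"],cv2.COLOR_RGB2HSV)
k,l,st,ce=cv2.connectedComponentsWithStats(cv2.inRange(h,(0,190,90),(7,255,255)));print([(st[i].tolist(),ce[i].round(1)) for i in range(1,k) if st[i][4]>25])
```

```text
1.11363829568716 [621.40105107 -11.66245171 253.36320763] [ 1.99391028 -1.01918918  0.80696774] [  4.2317173   -0.66220931 -13.3610545 ] [-0.12054933  0.62765879 -0.24417125]
[([256, 210, 20, 17, 88], array([265.2, 218.1]))]
```

Emit:
play_rows:
  rows:
    - {"dp": [0, 0.04, 0], "turn": [0.08, 0, 0], "fingers": 1}
    - {"dp": [0, 0, 0], "turn": [0, 0, 0], "fingers": 1}
    - {"dp": [0, 0, 0], "turn": [0, 0, 0], "fingers": 1}

```text
clock: 13.33
eef_pos: [621.5, -10.8, 252.9]
tcp_rot: [-2.676, 0.005, 3.045]
contact_force: [-3.4, 3.2, 12.6]
opening: 0.088
grasp_force: 30.3
```

```bash
cat > c.py <<'E'
from h import *
from rig import r
import cv2
p,R,s=start();a=np.pi/2-(s["tcp_rot"][0]+np.pi)
P,T=tab(a,213);print(a,(R.T@(P-p)).round(2),R.T@s["contact_force"],s["wrist_torque"])
E
python3 c.py
```

```text
1.1048013745610836 [ 2.03 -0.33  0.78] [  3.66268435  -3.13747383 -12.54589903] [-0.20515911  0.66096757 -0.20781461]
```

The tool-y force changed by -2.5 N, which suggests contact with the ball. I'll check visually before letting go.

Run:
```python
from h import *
from rig import r
import cv2
ims=[]
for n,(x,y,w,h) in(("scene",(250,165,70,70)),("top",(275,220,70,70))):
    f=r.grab_frame(n)
    print(n,"ball",proj(f,B(Q,rodpt(.96,183))),"slot",proj(f,B(Q,lidpt(1.1,140,-10,-118))))
    ims.append(cv2.resize(f["pixels"][y:y+h,x:x+w,::-1],(400,400),interpolation=cv2.INTER_CUBIC))
cv2.imwrite("pics/p6.png",np.hstack(ims))
```

```text
scene ball [284.49948217 200.67788644] slot [284.73752238 201.02222414]
top ball [308.07718872 255.81961518] slot [308.35823547 255.90266529]
```

View pics/p6.png

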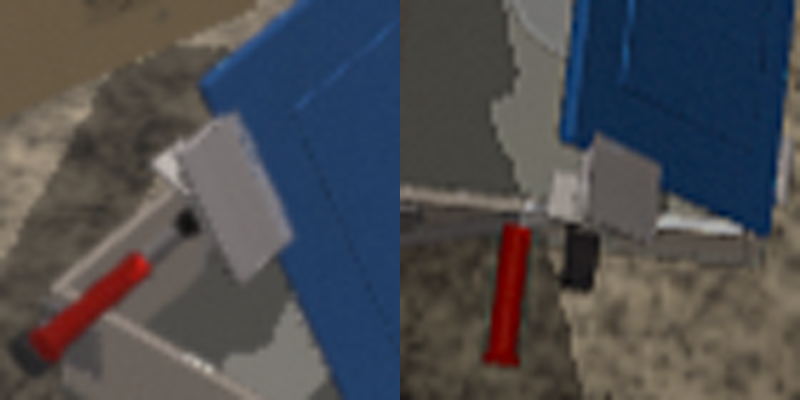

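The black ball at crop (187,222) sits at the V under the bracket, and the predicted ball and slot positions coincide. I'll press lightly once more, open slowly and retreat.

Emit:
play_rows:
  rows:
    - {"dp": [0, 0.03, 0], "turn": [0, 0, 0], "fingers": 1}
    - {"dp": [0, 0, 0], "turn": [0, 0, 0], "fingers": 1}
    - {"dp": [0, 0, 0], "turn": [0, 0, 0], "fingers": 1}
  force: 20

```text
clock: 13.68
eef_pos: [621.5, -10.4, 252.7]
tcp_rot: [-2.674, 0.005, 3.044]
contact_force: [-4.5, 0.9, 15.0]
opening: 0.083
grasp_force: 30.4
```

```bash
python3 c.py
```

```text
1.103654528198899 [ 2.01 -0.48  0.8 ] [  4.43835513  -6.35413381 -13.65959305] [-0.76070519  0.75793669 -0.22594085]
```

Contact is firm. I'll release slowly.

Emit:
play_rows:
  rows:
    - {"dp": [0, 0, 0], "turn": [0, 0, 0], "fingers": 0.88}
    - {"dp": [0, 0, 0], "turn": [0, 0, 0], "fingers": 0.84}
    - {"dp": [0, 0, 0], "turn": [0, 0, 0], "fingers": 0.8}
    - {"dp": [0, 0, 0], "turn": [0, 0, 0], "fingers": 0.75}
    - {"dp": [0, 0, 0], "turn": [0, 0, 0], "fingers": 0.7}

```text
clock: 14.1
eef_pos: [621.2, -10.2, 250.4]
tcp_rot: [-2.676, 0.003, 3.044]
contact_force: [-0.3, -0.1, -0.3]
opening: 0.3
grasp_force: 0.0
```

Emit:
play_rows:
  rows:
    - {"dp": [0, 0, 0], "turn": [0, 0, 0], "fingers": 0.6}
    - {"dp": [0, 0, 0], "turn": [0, 0, 0], "fingers": 0.5}
    - {"dp": [0, 0, 0], "turn": [0, 0, 0], "fingers": 0.4}
    - {"dp": [0, 0, 0], "turn": [0, 0, 0], "fingers": 0.4}
    - {"dp": [0, 0, 0], "turn": [0, 0, 0], "fingers": 0.4}

```text
clock: 14.52
eef_pos: [621.3, -10.3, 250.9]
tcp_rot: [-2.677, 0.004, 3.044]
contact_force: [-0.5, 0.2, 0.9]
opening: 0.602
grasp_force: 0.0
```

Emit:
play_rows:
  rows:
    - {"dp": [0, 0, -0.2], "turn": [0, 0, 0], "fingers": 0.4}
    - {"dp": [0, 0, -0.4], "turn": [0, 0, 0], "fingers": 0.4}
    - {"dp": [0, 0, -0.6], "turn": [0, 0, 0], "fingers": 0.4}
    - {"dp": [0, 0, -0.6], "turn": [0, 0, 0], "fingers": 0.4}
    - {"dp": [0, 0, -0.4], "turn": [0, 0, 0], "fingers": 0.4}

```text
clock: 14.93
eef_pos: [625.4, 30.1, 332.2]
tcp_rot: [-2.677, 0.006, 3.044]
contact_force: [0.7, 0.1, 0.4]
opening: 0.601
grasp_force: 0.0
```

Emit:
play_rows:
  rows:
    - {"dp": [0, 0, -0.3], "turn": [0, 0, 0], "fingers": 0.4}
    - {"dp": [0, 0, 0], "turn": [0, 0, 0], "fingers": 0.4}
    - {"dp": [0, 0, 0], "turn": [0, 0, 0], "fingers": 0.4}

```text
clock: 15.18
eef_pos: [625.4, 34.6, 340.4]
tcp_rot: [-2.677, 0.004, 3.044]
contact_force: [-1.4, 0.9, -0.5]
opening: 0.601
grasp_force: 0.0
```

Run:
```python
from h import *
from rig import r
import cv2
ims=[]
f=r.grab_frame("scene");g=r.grab_frame("scene")
print("frame diff",np.abs(f["pixels"].astype(int)-g["pixels"]).max())
h=cv2.cvtColor(f["pixels"],cv2.COLOR_RGB2HSV)
m=cv2.inRange(h,(24,180,110),(32,255,255));m[:100]=0;ys,xs=np.where(m);print("yel",xs.mean(),ys.mean())
for a in(1.0,1.05,1.1,1.15,1.2):print(a,proj(f,B(Q,lidpt(a,207,4))).round(1))
a=f["pixels"][165:235,250:320,::-1];b=f["pixels"][110:270,230:390,::-1]
cv2.imwrite("pics/p7.png",np.hstack([cv2.resize(x,(400,400),interpolation=cv2.INTER_CUBIC) for x in(a,b)]))
```

```text
frame diff 68
yel 307.27862595419845 150.45801526717557
1.0 [304.5 147.9]
1.05 [307.5 147.5]
1.1 [310.7 147.3]
1.15 [314.1 147.3]
1.2 [317.5 147.5]
```

View pics/p7.png

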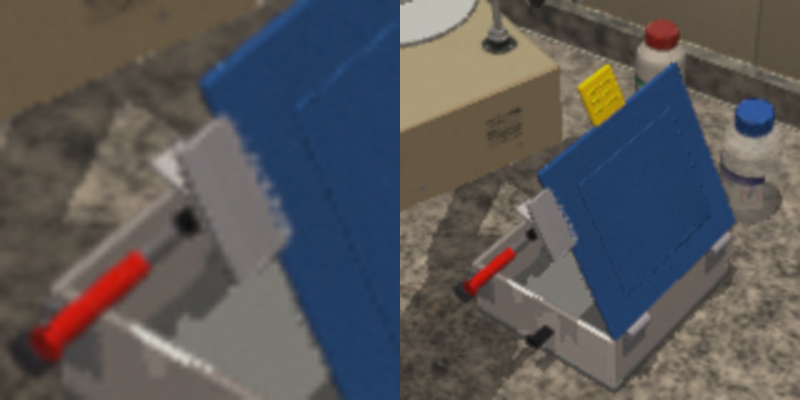

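The lid stays propped with its tab at (307,150). The ball is in the V at crop (187,222) and the hand is clear. I'll do a quick stillness check and then hand in.

Emit:
play_rows:
  rows:
    - {"dp": [0, 0, -0.3], "turn": [0, 0, 0], "fingers": 0.4}
    - {"dp": [0, 0, 0], "turn": [0, 0, 0], "fingers": 0.4}
    - {"dp": [0, 0, 0], "turn": [0, 0, 0], "fingers": 0.4}
    - {"dp": [0, 0, 0], "turn": [0, 0, 0], "fingers": 0.4}
    - {"dp": [0, 0, 0], "turn": [0, 0, 0], "fingers": 0.4}

```text
clock: 15.7
eef_pos: [625.7, 39.7, 350.7]
tcp_rot: [-2.676, 0.003, 3.044]
contact_force: [0.4, -0.1, -0.6]
opening: 0.604
grasp_force: 0.0
```

Run:
```python
from h import *
from rig import r
import cv2
f=r.grab_frame("scene");h=cv2.cvtColor(f["pixels"],cv2.COLOR_RGB2HSV)
m=cv2.inRange(h,(24,180,110),(32,255,255));m[:100]=0;ys,xs=np.where(m);x,y=xs.mean(),ys.mean();print("yel",x,y,r.sense()["contact_force"])
m=cv2.inRange(h,(0,190,90),(7,255,255))[190:240,240:300];ys,xs=np.where(m);print("red",xs.mean()+240,ys.mean()+190)
if abs(x-307.28)<.5 and abs(y-150.46)<.5: print(r.sign_off())
```

```text
yel 308.21673003802283 149.47908745247148 [-0.31450028  0.97879207  1.76737985]
red 265.3137254901961 217.9607843137255
```

Run:
```python
from h import *
from rig import r
import cv2
v=[]
for i in range(4):
    f=r.grab_frame("scene");h=cv2.cvtColor(f["pixels"],cv2.COLOR_RGB2HSV)
    m=cv2.inRange(h,(22,120,60),(34,255,255));m[:130]=0;m[:,:290]=0;m[170:]=0;m[:,330:]=0;ys,xs=np.where(m);v.append((xs.mean(),ys.mean(),len(xs)))
    m=cv2.inRange(h,(105,150,40),(120,255,255))[100:280,270:375];ys,xs=np.where(m);v[-1]+=(xs.mean(),ys.mean())
v=np.array(v);print(v.round(2))
if np.ptp(v[:,3:],axis=0).max()<.3: print(r.sign_off())
```

```text
[[310.01 147.42 289.    56.98  88.43]
 [310.04 147.41 288.    56.97  88.39]
 [310.04 147.41 288.    56.97  88.43]
 [309.99 147.44 288.    56.97  88.4 ]]
the job is handed in; nothing more can be done
None
```

The job is handed in: the lid rests half open at about 1.10 rad on the rod, with the rod's ball in the V slot. The lid was still, the gripper had let go, and the arm was clear of everything. The hand-in gave no verdict.

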